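Start the last nut on a denture-flask clamp and put the spare nut away

ROBOT

A 6-joint arm with a two-finger parallel gripper is mounted at the origin on the work surface. World frame = base frame: x ahead of the robot, y to its left, z up, the work surface at z = 0. Lengths are in mm, angles in degrees, forces in N, time in s.
With the tool pointing down it reaches from about 375 to 900 mm from the base axis. Payload 3.1 kg.
Tool frame: the origin (TCP) lies between the finger pads; the fingertips stand 8 mm ahead of it and the grasp point (between the pads) lies 11 mm behind it (r.tip_reach is the distance from the TCP to the fingertips, in mm); z points along the fingers, y is the line along which they close (so a half turn about z gives the same grasp; the last joint's range is limited). The gripper opens to 85 mm and grips with 20 to 120 N. Pads are 22 mm wide; open, the fingers measure 114 mm over their backs; the gripper's body (76 mm by 85 mm) begins 54 mm behind the grasp point. The pads swing forward as they close: fully open they stand 13 mm farther back than shut.
Start: joints at [55.777, 30.224, 82.088, -0, 67.689, -10.227], TCP at [254.123, 570.98, 239.31] pointing down, gripper open.
Joint ranges: [-176.69, 176.69], [-43.24, 126.21], [12.49, 139.97], [-82, 262], [0, 151.66], [-163.58, 163.58]. Speed limits (degrees/s): [159.86, 159.86, 180, 180, 180, 180].

INTERFACE

Orientations are given as a 3x3 rotation matrix whose columns are the frame's x, y, z axes.
In Python, from station import r, get_image, ticket gives the robot as it stands.
- The arm moves only by the tool move_arm, never from a script. Its argument "increments" is a list of rows, each a list of 3 entries, a list of its own where there are three numbers: the opening, from 0 (shut) to 1 (fully open), then the shift along the tool's x, y, z in m, then the turn, a rotation vector about the tool's x, y, z in degrees. In form: [[gripper, [tx, ty, tz], [ax, ay, az]], ...]. A call has exactly 5 rows; each row is the pose to reach, as a shift and turn from the pose commanded when the call began, along the tool's axes at that moment; what a row does not reach only later rows make up. A row lasts 1/8 s, in which the tool goes at most 62.5 mm and 10.7 degrees, less where a joint would pass 70% of its speed; a pose out of reach is approached as far as the arm can. A call with a gripper value outside its range is refused whole. The fingers move at their own pace and stop on an object; "grip_force" is the grip in N (left out, the last holds). Time passes only in rows, so rows that repeat a pose let the fingers close, or fill a call up. It gives the time, the measured TCP pose, the force, the opening and the grip force at its end, in the units of the state.
- r.get_state(): the state, without advancing time (a new reading comes with each control period).
- get_image(name): name is "scene" or "top" or "wrist"; returns a dict with "pixels" (480x640x3 uint8, red, green, blue), "depth" (480x640 float32, mm along the optical axis (not along the pixel's ray), 0 where there is no reading), "mtx" (3x3 intrinsics, pixels), "k1" (the pictures are not rectified: a ray, as slopes to the right and down, at radius r is drawn at 1 + k1 r^2 times it, then the intrinsics apply), "extrinsics" (4x4, takes a point from camera to world coordinates); the wrist camera has in their place "T_tool_cam" (4x4, takes a point from camera to tool coordinates, whose origin is the TCP and whose axes are the flange's). Camera axes: x right, y down, z forward; pixel columns grow to the right and rows downward; lengths in mm; the calibration is good to about 2 mm. A picture is of the moment at which its call begins: read the wrist's pose just before it.
- ticket.close_job(): hands the job in; it is judged then, once.
The state is a dict: "time_s": time; "joint_positions": joint angles; "joint_vel": joint speeds; "joint_torque": joint torques, N m; "eef_pos": TCP position; "tool_rot": TCP orientation; "force": force on the tool from outside, world axes, zero at the start; "wrist_torque": the same for the moment, N m; "gripper_width": opening from 0.0 (shut) to 1.0 (fully open); "grasp_force": force on a finger pad.
Only numpy, scipy, OpenCV 4.12 (cv2) and the standard library are available. Lean on these libraries where they do the work, as an engineer would, in place of code of your own. Each camera call takes 0.05 s, during which the arm holds its last target. There are 200 camera calls.

TASK

The denture-flask clamp lacks one of its two nuts: take the flange nut that fits the bare stud, set it square over the stud, back it off counter-clockwise, keeping it down on the thread, until it rides up onto the thread's end and drops in, and then wind it clockwise until its flange is down on the pressure bar. Put the other, smaller nut away, flat with its flange down, in the tray compartment that is its size, the snuggest it fits. Leave the plaster cast, the bottle and the pliers where they are.

Things in the scene. Friction and masses are not known exactly. Their poses are not given: they have to be found in the camera images.
- nut_centre (a point): Centre, half-way up, of the big steel flange nut, which lies flange down: 44 mm high, 74 mm round flange (10 mm thick) below, 34 mm hexagon above, 50 mm across flats; about 0.5 kg. z: up its bore; flats face x and every 60 degrees from x. Stepped bore: 28.6 mm clear over the lowest 14 mm, then three thread ribs, 20.6 mm between them.
- nut_thread: The big nut's three-start inner thread; origin on the nut's axis at the flange's underside, z up the bore, x the same as the nut's. Seen along the axis the lower ends of the three ribs lie at x and 120 degrees either side of it, 14 mm above the underside; each rib climbs counter-clockwise from there.
- rib1 (a point): Lower end of the big nut's first thread rib, 12.5 mm from its axis, on the nut's x. The end of a rib that comes over the end of a stud thread is what drops.
- rib2 (a point): Lower end of its second rib, 120 degrees counter-clockwise of the first.
- rib3 (a point): Lower end of its third rib, 120 degrees clockwise of the first.
- thread: Thread of the clamp's bare stud, fixed; origin on the stud's axis where it leaves the pressure bar, z out along the stud, which leans 25 degrees towards the robot's side, x up the slope. Right-hand, 3 starts, 24 mm a turn, 26 mm diameter, thread's upper ends 26.5 mm above the bar at x and +-120 degrees; above them an 18 mm plain pilot with a tapered point, to 47 mm. Bar 46 mm wide.
- thread_end (a point): Point on the bare stud's axis 12.5 mm above the bar. The big nut's underside reaches this height when it rides on the thread's very end (nut x in line with stud x, or 120 degrees on). Set on with nut x turned clockwise of that, it sits 1 mm lower per 15 degrees, and rises if backed off; past the end it drops 8 mm, then winding clockwise 70 degrees or more seats it. It stays where it is left.
- spare_centre (a point): Centre, half-way up, of the smaller steel flange nut, too small for the stud, which lies flange down: 38 mm high, 60 mm round flange (8 mm thick) below, 30 mm hexagon above, 38 mm across flats; about 0.26 kg. z up; flats face x and every 60 degrees from x.
- tray: Grey divided hardware tray, fixed, 104 mm (x) by 224 mm (y), walls 18 mm high and 4 mm thick, floor 4 mm; three compartments side by side along y, each 96 mm long in x. Origin under its centre.
- bay_middle (a point): Centre of the floor of the tray's middle-sized compartment, 70 mm wide along y: the one for the smaller nut's size. Axes as the tray.
- bay_wide (a point): Centre of the floor of the tray's widest compartment, 88 mm wide along y, for nuts of the big size (stays empty). Axes as the tray.
- bay_narrow (a point): Centre of the floor of the tray's narrowest compartment, 50 mm wide along y, too narrow for either nut; two round brass spring cups, 30 mm across, stand in it, their tops 30 mm above the bench. Axes as the tray.
- clamp_mid (a point): Point on the clamp's pressure bar, mid-length on its top face (the bar is 215 mm long, along y, 12 mm thick, and leans with the studs). The other stud, 160 mm from the bare one, carries its nut already. Clamp, brass flask and cradle are fixed, at most 0.17 m high.
- cast_centre (a point): Centre of a white plaster dental cast, 62 x 66 x 33 mm, standing loose between tray and clamp: leave it.
- bottle_centre (a point): Centre of an amber bottle, 46 mm diameter, 80 mm high, standing loose among the nuts: leave it.
- pliers_centre (a point): Steel pliers lying on the bench, 150 mm long (x, jaws to +x), 50 mm wide, 13 mm high; the point lies 20 mm behind their pivot; leave them.
There are look-alikes about, which are no part of the job. What is shaped like the part that bears spare_centre but red is not meant.

How it is judged:
By the outcome, as a careful person would: the job done as asked, in the order asked, and still so for the second after the job is handed in, with the robot touching nothing.
It also fails if it takes over 69 s, if anything falls off the work surface, if the arm or the gripper's body presses on something with over 40 N, if the wrist force passes 120 N, or if a joint passes its speed limit or range.

## Working session

There is one attempt and no reset: what is moved stays moved. The work goes in short steps, Python scripts to look and compute and a tool call to move; the robot and the scene stay as the last step left them, time stands still between calls to the robot, and variables do not carry over. Pictures are saved under pics/ and viewed, at most 10 in all, crops included, and the job is handed in when it is done.

Besides the shell and the picture viewer there is one more tool, called after "Call:" by a JSON object that holds its "op" and its "data", one argument or row to a line. move_arm: Moves the arm, as the interface text tells. Its arguments: {"type":"object","properties":{"increments":{"type":"array","items":{"type":"array"}},"grip_force":{"type":"number"}},"required":["increments"]}

```bash
ls; mkdir -p pics
cat > h.py <<'E'
import numpy as np, cv2
from station import r, get_image, ticket
def save(n,im): cv2.imwrite(f'pics/{n}.png',cv2.cvtColor(im,cv2.COLOR_RGB2BGR))
def cam2world(d,st=None):
    if 'extrinsics' in d: return np.array(d['extrinsics'])
    T=np.eye(4);T[:3,:3]=st['tool_rot'];T[:3,3]=st['eef_pos'];return T@np.array(d['T_tool_cam'])
def rays(d,uv):
    K=np.array(d['mtx'],float);uv=np.asarray(uv,float).reshape(-1,1,2)
    p=cv2.undistortPoints(uv,K,np.array([float(d['k1']),0,0,0,0]),None,None).reshape(-1,2)
    return np.c_[p,np.ones(len(p))]
def on_plane(d,T,uv,z):
    R=rays(d,uv)@T[:3,:3].T;o=T[:3,3];return o+R*((z-o[2])/R[:,2])[:,None]
def cloud(d,T):
    v,u=np.mgrid[0:480,0:640];R=rays(d,np.c_[u.ravel(),v.ravel()].astype(float))
    P=R*d['depth'].reshape(-1,1)
    W=P@T[:3,:3].T+T[:3,3];W[d['depth'].ravel()==0]=np.nan;return W.reshape(480,640,3)
def project(d,T,P):
    Ti=np.linalg.inv(T);P=np.asarray(P,float).reshape(-1,3)
    return cv2.projectPoints(P,cv2.Rodrigues(Ti[:3,:3])[0],Ti[:3,3],np.array(d['mtx'],float),np.array([float(d['k1']),0,0,0,0]))[0].reshape(-1,2)
E
python3 - <<'E'
from h import *
np.set_printoptions(precision=3,suppress=True)
for n in('scene','top'):
    d=get_image(n);save(n,d['pixels']);np.savez(n,**d);print(n,d['k1'],d['mtx'],d['extrinsics'])
s=r.get_state();print(s['time_s'],s['eef_pos'],s['tool_rot'])
E
```

```text
pics
scene -0.11667042888276574 [[461.036   0.    315.05 ]
 [  0.    461.036 235.042]
 [  0.      0.      1.   ]] [[  0.033   0.847  -0.53  953.677]
 [  0.999  -0.022   0.026 -82.914]
 [  0.01   -0.531  -0.847 786.929]
 [  0.      0.      0.      1.   ]]
top -0.14657391429924588 [[569.598   0.    308.71 ]
 [  0.    569.598 237.574]
 [  0.      0.      1.   ]] [[  -0.014   -0.997    0.08   420.983]
 [  -1.       0.015    0.008  -62.135]
 [  -0.009   -0.08    -0.997 1158.073]
 [   0.       0.       0.       1.   ]]
0.1 [253.769 570.46  238.44 ] [[-0.914  0.407 -0.001]
 [ 0.407  0.914 -0.002]
 [ 0.    -0.002 -1.   ]]
```

View pics/top.png

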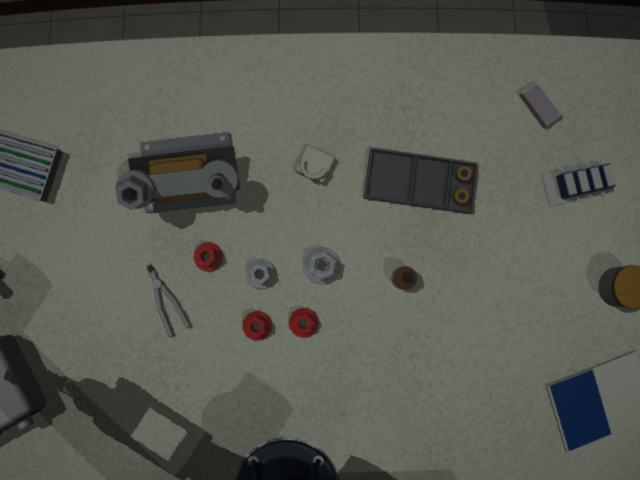

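View pics/scene.png

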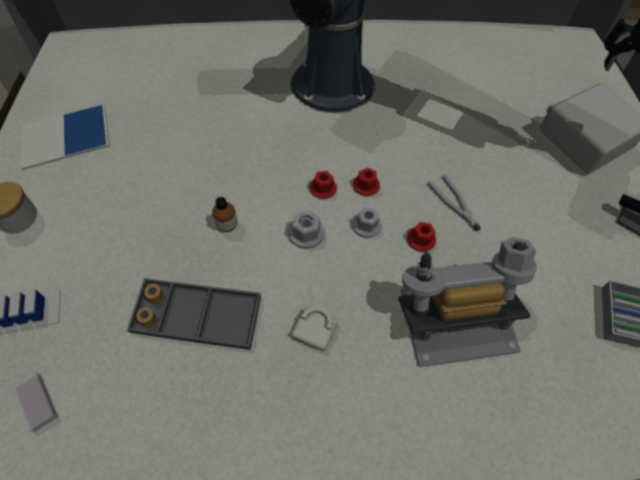

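```bash
cat > a.py <<'E'
from h import *
np.set_printoptions(precision=2,suppress=True)
D={n:dict(np.load(n+'.npz')) for n in('scene','top')}
C={n:cloud(d,cam2world(d)) for n,d in D.items()}
for n in C:
    W=C[n].reshape(-1,3); ok=(abs(W[:,2])<15)&(W[:,0]>300)&(W[:,0]<700)&(abs(W[:,1])<400)
    print(n,'bench z',np.nanmedian(W[ok,2]),W[ok,2].std())
C['top'][np.isnan(C['top'])]=0;C['scene'][np.isnan(C['scene'])]=0
for name,uv in(('big',(322,264)),('spare',(260,274)),('bottle',(404,278)),('cast',(315,163))):
    c=on_plane(D['top'],cam2world(D['top']),uv,30)[0]
    for n in C:
        W=C[n].reshape(-1,3);m=(np.hypot(*(W[:,:2]-c[:2]).T)<50)&(W[:,2]>4);P=W[m]
        zt=np.percentile(P[:,2],98);t=P[P[:,2]>zt-6]
        print(name,n,'all bbox mid',(P.min(0)+P.max(0))/2,np.ptp(P,axis=0),'top',zt,(t.min(0)+t.max(0))[:2]/2,np.ptp(t,axis=0)[:2],len(t))
# tray
d=D['top'];T=cam2world(d)
for n in C:
    c=on_plane(d,T,(421,181),10)[0]
    W=C[n].reshape(-1,3);m=(abs(W[:,0]-c[0])<90)&(abs(W[:,1]-c[1])<130)&(W[:,2]>9)&(W[:,2]<40);
    g=D[n]['pixels'].reshape(-1,3)[m].astype(int);P=W[m];k=(g.max(1)<120)
    print(n,'tray',cv2.minAreaRect(P[k][:,:2].astype(np.float32)),len(P))
a=D['top']['pixels'];s=D['scene']['pixels']
m=np.vstack([np.hstack([cv2.resize(a[235:345,190:350],(400,275),interpolation=2),cv2.resize(a[130:240,100:260],(400,275),interpolation=2)]),
 np.hstack([cv2.resize(s[160:270,285:445],(400,275),interpolation=2),cv2.resize(s[225:335,390:550],(400,275),interpolation=2)])])
save('crop',cv2.convertScaleAbs(m,alpha=1.5))
E
python3 a.py
```

```text
scene bench z -0.0641484561846255 3.0737047692837245
top bench z 0.4971061273959094 3.1947817110916783
big scene all bbox mid [460.87 -75.72  25.61] [65.5  70.5  43.19] top 44.75855551535265 [457.06 -75.59] [57.88 52.87] 357
big top all bbox mid [457.2  -79.16  27.08] [92.9  93.34 46.15] top 47.475744807318925 [456.07 -76.6 ] [54.6  51.14] 315
spare scene all bbox mid [446.95  46.6   22.54] [49.39 56.79 36.86] top 38.962343926762806 [443.21  45.65] [41.91 40.72] 219
spare top all bbox mid [442.96  42.69  23.81] [84.91 93.39 39.6 ] top 41.08732045812714 [441.25  45.65] [41.46 39.61] 212
bottle scene all bbox mid [ 431.28 -238.35   43.09] [45.85 45.53 77.73] top 80.29440326915963 [ 430.18 -238.97] [20.93 21.87] 96
bottle top all bbox mid [ 427.63 -241.1    44.42] [95.41 93.82 80.81] top 82.26024693427294 [ 428.73 -241.56] [20.94 21.16] 105
cast scene all bbox mid [663.46 -67.24  20.79] [80.18 78.45 32.09] top 34.1296947312354 [649.3  -62.76] [41.55 50.59] 221
cast top all bbox mid [662.28 -69.23  21.75] [94.4  92.59 35.49] top 35.7879364095172 [649.98 -63.72] [40.3  52.04] 156
scene tray ((627.2291259765625, -282.8633728027344), (226.06719970703125, 106.59321594238281), 81.565673828125) 2190
top tray ((627.8045654296875, -284.18389892578125), (225.35423278808594, 105.22862243652344), 81.2780532836914) 1616
```

View pics/crop.png

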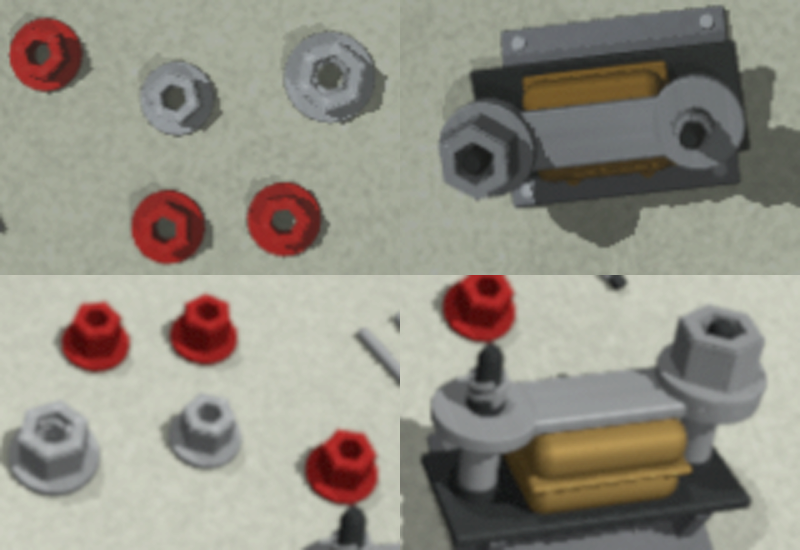

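```bash
cat > b.py <<'E'
from a import *
print('-----')
for n in C:
    W=C[n]; 
    # bar top region by pixels in top (strip mid-length): project to world via top then select
    c=on_plane(D['top'],cam2world(D['top']),(175,182),120)[0]
    m=(abs(W[...,0]-c[0])<60)&(abs(W[...,1]-c[1])<160)&(W[...,2]>85)&(W[...,2]<200)
    P=W[m]; best=None;rng=np.random.default_rng(0)
    for _ in range(800):
        q=P[rng.choice(len(P),3,False)];nn=np.cross(q[1]-q[0],q[2]-q[0]);L=np.linalg.norm(nn)
        if L<500: continue
        nn/=L;nn*=np.sign(nn[2]);
        if abs(nn[2]-.906)>.05: continue
        k=abs((P-q[0])@nn)<2.5
        if best is None or k.sum()>best.sum(): best=k
    q=P[best];c=q.mean(0);nn=np.linalg.svd(q-c)[2][2];nn*=np.sign(nn[2])
    h=(P-c)@nn
    print(n,c,nn,np.degrees(np.arccos(nn[2])),best.sum(),'rect',cv2.minAreaRect(q[:,:2].astype(np.float32)))
    for lo,hi in((18,28),(28,38),(38,52)):
        k=(h>lo)&(h<hi)&(P[:,1]<c[1]);print(lo,hi,k.sum(),np.median(P[k],0) if k.any() else '')
s=r.get_state();d=get_image('wrist');print(d['mtx'],d['k1'],d['T_tool_cam'],s['joint_positions'])
E
python3 b.py
```

```text
scene bench z -0.0641484561846255 3.0737047692837245
top bench z 0.4971061273959094 3.1947817110916783
big scene all bbox mid [460.87 -75.72  25.61] [65.5  70.5  43.19] top 44.75855551535265 [457.06 -75.59] [57.88 52.87] 357
big top all bbox mid [457.2  -79.16  27.08] [92.9  93.34 46.15] top 47.475744807318925 [456.07 -76.6 ] [54.6  51.14] 315
spare scene all bbox mid [446.95  46.6   22.54] [49.39 56.79 36.86] top 38.962343926762806 [443.21  45.65] [41.91 40.72] 219
spare top all bbox mid [442.96  42.69  23.81] [84.91 93.39 39.6 ] top 41.08732045812714 [441.25  45.65] [41.46 39.61] 212
bottle scene all bbox mid [ 431.28 -238.35   43.09] [45.85 45.53 77.73] top 80.29440326915963 [ 430.18 -238.97] [20.93 21.87] 96
bottle top all bbox mid [ 427.63 -241.1    44.42] [95.41 93.82 80.81] top 82.26024693427294 [ 428.73 -241.56] [20.94 21.16] 105
cast scene all bbox mid [663.46 -67.24  20.79] [80.18 78.45 32.09] top 34.1296947312354 [649.3  -62.76] [41.55 50.59] 221
cast top all bbox mid [662.28 -69.23  21.75] [94.4  92.59 35.49] top 35.7879364095172 [649.98 -63.72] [40.3  52.04] 156
scene tr
[... 353 characters left out ...]
31993103027344, 65.10060119628906), 89.74925994873047)
18 28 104 [612.77 112.91 133.13]
28 38 60 [607.95 110.79 142.7 ]
38 52 85 [601.39 112.2  151.5 ]
top [614.6 159.6 111. ] [-0.43 -0.03  0.9 ] 25.37770598031367 1566 rect ((617.0387573242188, 177.30801391601562), (62.0191650390625, 198.25660705566406), 0.8161086440086365)
18 28 68 [612.64 106.79 132.52]
28 38 18 [609.3  107.45 143.27]
38 52 73 [600.04 110.96 151.41]
[[375.34   0.   315.99]
 [  0.   375.34 239.47]
 [  0.     0.     1.  ]] -0.03129259061219445 [[  -0.     -0.95   -0.3    76.99]
 [   1.     -0.     -0.     -0.32]
 [   0.     -0.3     0.95 -134.69]
 [   0.      0.      0.      1.  ]] [ 55.78  30.27  82.15  -0.    67.69 -10.23]
```

```bash
cat >> h.py <<'E'
from scipy.spatial.transform import Rotation as Ro
def frame(z,y):
    z=np.array(z,float);z/=np.linalg.norm(z);y=np.array(y,float);y-=z*(y@z);y/=np.linalg.norm(y)
    return np.c_[np.cross(y,z),y,z]
def inc(p,R,s=None,p0=None,R0=None):
    s=s or r.get_state();p0=s['eef_pos'] if p0 is None else p0;R0=np.array(s['tool_rot']) if R0 is None else R0
    print('shift',np.round(R0.T@(np.array(p)-p0)/1000,4),'turn',np.round(Ro.from_matrix(R0.T@R).as_rotvec(degrees=True),1))
E
python3 - <<'E'
from h import *
inc([559,108,242],frame([.42,.03,-.907],[.907,.03,.42]))
E
```

```text
shift [-0.4669 -0.2985 -0.0031] turn [-22.8 -13.1  62.9]
```

Call:
{"op": "move_arm", "data": {
  "increments": [
    [1,[-0.05,-0.03,0],[-3.5,-2,9.5]],
    [1,[-0.1,-0.065,0],[-7,-4,19]],
    [1,[-0.15,-0.095,0],[-10,-5.9,28]],
    [1,[-0.2,-0.125,0],[-13.5,-7.8,37.5]],
    [1,[-0.25,-0.16,0],[-16.8,-9.7,46.5]]
  ]
}}

```text
time_s: 0.78
eef_pos: [418.4, 321.6, 239.5]
tool_rot: [[-0.316, 0.894, 0.318], [0.948, 0.31, 0.07], [-0.036, 0.324, -0.945]]
force: [0.3, 0.3, -0.3]
gripper_width: 0.998
grasp_force: 0.0
```

Run:
```python
from h import *
inc([559,108,242],frame([.42,.03,-.907],[.907,.03,.42]));print(r.get_state()['joint_positions'])
```

```text
shift [-0.2471  0.0602  0.0274] turn [-5.8 -3.4 16.1]
[ 28.2395221   17.76012748 108.05105804  -8.65164235  36.15726176
  15.63064215]
```

Call:
{"op": "move_arm", "data": {
  "increments": [
    [1,[-0.055,0.013,0.006],[-1.5,-0.8,4]],
    [1,[-0.11,0.026,0.012],[-3,-1.7,8]],
    [1,[-0.165,0.04,0.018],[-4.5,-2.5,12]],
    [1,[-0.22,0.053,0.024],[-5.8,-3.4,16]],
    [1,[-0.247,0.06,0.027],[-5.8,-3.4,16]]
  ]
}}

```text
time_s: 1.4
eef_pos: [559.9, 107.7, 242.0]
tool_rot: [[-0.043, 0.907, 0.419], [0.999, 0.034, 0.029], [0.012, 0.419, -0.908]]
force: [-0.7, 1.0, 0.3]
gripper_width: 1.0
grasp_force: 0.0
```

```bash
cat > w.py <<'E'
import sys
from h import *
n=sys.argv[1]
s=r.get_state();d=get_image('wrist');d['T']=cam2world(d,s);np.savez(n,**d);save(n,d['pixels'])
np.set_printoptions(precision=3,suppress=True)
print(s['time_s'],s['eef_pos'],s['joint_positions'],np.abs(s['joint_vel']).max(),np.array(s['tool_rot']))
E
python3 w.py ws1
```

```text
1.4 [559.867 107.683 241.971] [ -1.516  18.977 107.872   4.768  28.524  -7.496] 40.7214160451288 [[-0.043  0.907  0.419]
 [ 0.999  0.034  0.029]
 [ 0.012  0.419 -0.908]]
```

View pics/ws1.png

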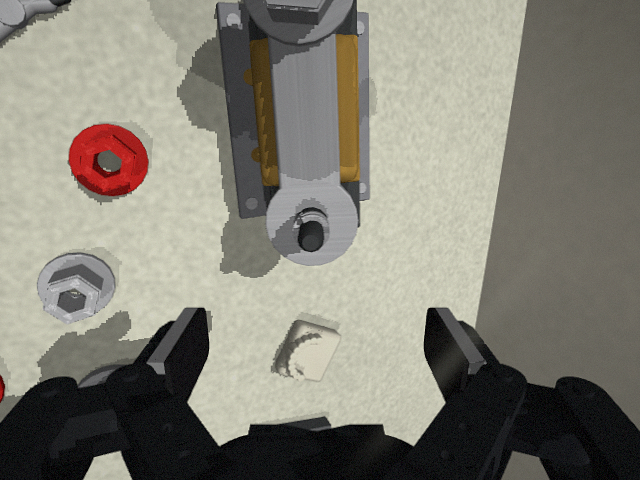

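```bash
cat > stud.py <<'E'
import sys
from h import *
np.set_printoptions(precision=3,suppress=True)
d=dict(np.load(sys.argv[1]+'.npz'));T=d['T'];W=cloud(d,T)
px=d['pixels'].astype(int)
# plane of bar: mid strip pixels
P=W[60:180,280:335].reshape(-1,3);P=P[~np.isnan(P[:,0])]
for _ in range(4):
    c=P.mean(0);n=np.linalg.svd(P-c)[2][2];n*=np.sign(n[2]);e=(P-c)@n;P=P[abs(e)<max(2*e.std(),.8)]
print('bar c',c,'n',n,np.degrees(np.arccos(n[2])),e.std(),len(P))
h=(W-c)@n
on=(abs(h)<3)&(np.arange(480)[:,None]<270)&(abs(np.arange(640)-310)<80)
on=cv2.morphologyEx(on.astype(np.uint8),cv2.MORPH_OPEN,np.ones((5,5)))
cs=max(cv2.findContours(on,cv2.RETR_EXTERNAL,cv2.CHAIN_APPROX_NONE)[0],key=cv2.contourArea)[:,0]
# intersect contour rays w/ plane, in-plane coordinates
R=rays(d,cs)@T[:3,:3].T;o=T[:3,3];Q=o+R*(((c-o)@n)/(R@n))[:,None]
ex=np.array([1,0,0.])-n*n[0];ex/=np.linalg.norm(ex);ey=np.cross(n,ex)
q=np.c_[(Q-c)@ex,(Q-c)@ey]
k=cs[:,1]>200
A=np.c_[2*q[k],np.ones(k.sum())];s=np.linalg.lstsq(A,(q[k]**2).sum(1),rcond=None)[0];rad=np.sqrt(s[2]+s[0]**2+s[1]**2)
res=np.hypot(*(q[k]-s[:2]).T)-rad
print('boss centre',c+ex*s[0]+ey*s[1],'rad',rad,'res',res.std())
# bar sides -> direction
for side in(-1,1):
    kk=(cs[:,1]>60)&(cs[:,1]<170)&((cs[:,0]-308)*side>0);g=cv2.fitLine(q[kk].astype(np.float32),cv2.DIST_HUBER,0,.01,.01).ravel();print('edge ang from ey',np.degrees(np.arctan2(-g[0]*np.sign(g[1]),abs(g[1]))),g,kk.sum())
# pilot by height above bar
for lo,hi in((15,25),(28,36),(36,43),(43,50)):
    m=(h>lo)&(h<hi)&(np.hypot(W[...,0]-605,W[...,1]-110)<30)
    if m.sum(): print(lo,hi,m.sum(),'px',np.argwhere(m).mean(0)[::-1],np.median(W[m],0))
E
python3 w.py ws2; python3 stud.py ws2
```

```text
1.45 [562.408 105.953 242.632] [ -1.682  19.05  107.678   4.759  28.46   -7.615] 7.546451261576466 [[-0.042  0.906  0.422]
 [ 0.999  0.033  0.027]
 [ 0.011  0.422 -0.906]]
bar c [612.949 186.045 111.397] n [-0.417 -0.038  0.908] 24.743077590993572 0.6184059574004355 5807
boss centre [616.718 114.015 110.14 ] rad 34.76801718463068 res 0.6219260597296401
edge ang from ey 5.9446864 [  0.104  -0.995 -26.367  11.032] 116
edge ang from ey 5.570167 [ 0.097 -0.995 18.893 -1.019] 121
15 25 376 px [306.255 220.75 ] [607.331 119.2   131.207]
28 36 77 px [306.636 222.974] [603.218 120.052 139.415]
36 43 191 px [305.817 231.377] [599.274 117.68  146.824]
43 50 379 px [305.512 237.794] [596.83  113.006 152.2  ]
```

```bash
python3 w.py ws3; python3 stud.py ws3
python3 - <<'E'
from h import *
inc([457,-76,150],frame([0,0,-1],[1,0.0,0]))
E
```

```text
1.5 [560.966 107.471 242.394] [ -1.516  19.002 107.778   4.695  28.487  -7.359] 3.0658338309575113 [[-0.041  0.906  0.42 ]
 [ 0.999  0.032  0.028]
 [ 0.012  0.421 -0.907]]
bar c [611.88  187.849 111.014] n [-0.418 -0.038  0.908] 24.815414728933813 0.596430436646578 5844
boss centre [616.712 113.887 110.142] rad 34.71503510169001 res 0.4881123258538407
edge ang from ey 6.061073 [  0.106  -0.994 -24.455   2.519] 119
edge ang from ey 5.668733 [ 0.099 -0.995 19.214  6.419] 117
15 25 394 px [308.01  223.152] [607.138 119.214 130.853]
28 36 73 px [309.123 225.356] [603.436 119.88  139.166]
36 43 192 px [308.141 233.448] [599.505 117.681 146.613]
43 50 377 px [307.743 239.944] [596.72  113.057 152.114]
shift [-0.1814 -0.1375  0.0353] turn [24.7 -1.2  2.2]
```

Call:
{"op": "move_arm", "data": {
  "increments": [
    [1,[-0.045,-0.034,0.005],[6,-0.3,0.5]],
    [1,[-0.09,-0.07,0.014],[12,-0.6,1]],
    [1,[-0.135,-0.103,0.025],[18,-0.9,1.6]],
    [1,[-0.181,-0.1375,0.035],[24.7,-1.2,2.2]],
    [1,[-0.181,-0.1375,0.035],[24.7,-1.2,2.2]]
  ]
}}

```text
time_s: 2.17
eef_pos: [456.2, -75.7, 149.2]
tool_rot: [[-0.001, 1.0, -0.002], [1.0, 0.001, 0.001], [0.001, -0.002, -1.0]]
force: [0.0, 0.0, 0.6]
gripper_width: 1.0
grasp_force: 0.0
```

```bash
cat > nut.py <<'E'
# top hexagon of a nut: centre and flat angle;  usage: nut.py npz ztop cx cy rad
import sys
from h import *
def nut(f,zt,cx,cy,af):
    d=dict(np.load(f+'.npz'));T=d['T'];W=cloud(d,T)
    m=(abs(W[...,2]-zt)<4)&(np.hypot(W[...,0]-cx,W[...,1]-cy)<af*.75)
    m=cv2.morphologyEx(m.astype(np.uint8),cv2.MORPH_CLOSE,np.ones((3,3)))
    cs=max(cv2.findContours(m,cv2.RETR_EXTERNAL,cv2.CHAIN_APPROX_NONE)[0],key=cv2.contourArea)
    c=cv2.convexHull(cs)[:,0].astype(float)
    q=on_plane(d,T,cs[:,0].astype(float),zt)[:,:2]
    (mx,my),rr=cv2.minEnclosingCircle(q.astype(np.float32))
    # support widths of hull: flats are minima, 60 deg period
    a=np.radians(np.arange(0,60,.5));best=[]
    for t in a:
        w=[np.ptp(q@[np.cos(t+k*np.pi/3),np.sin(t+k*np.pi/3)]) for k in range(3)];best.append(np.mean(w))
    i=int(np.argmin(best));t=a[i]
    M=[];b=[]
    for k in range(3):
        u=np.array([np.cos(t+k*np.pi/3),np.sin(t+k*np.pi/3)]);p=q@u;M.append(u);b.append((p.max()+p.min())/2)
    ctr=np.linalg.lstsq(np.array(M),np.array(b),rcond=None)[0]
    print('centre',np.round(ctr,2),'circ',np.round((mx,my,rr),1),'flat ang',np.degrees(t),'af',round(best[i],1),'max',round(max(best),1),'zmed',np.nanmedian(W[m>0][:,2]))
    return ctr,np.degrees(t)
if __name__=='__main__': nut(sys.argv[1],*map(float,sys.argv[2:]))
E
python3 w.py wn1; python3 w.py wn2; for i in 1 2; do python3 nut.py wn$i 44 457 -76 50;done
```

```text
2.175 [456.169 -75.685 149.171] [-23.3    26.502 109.958  -0.023  43.658 -23.348] 2.9572776550707127 [[-0.001  1.    -0.002]
 [ 1.     0.001  0.001]
 [ 0.001 -0.002 -1.   ]]
2.225 [456.353 -74.362 149.825] [-23.168  26.406 109.989   0.051  43.648 -23.348] 2.199327980165392 [[-0.002  1.    -0.   ]
 [ 1.     0.002  0.001]
 [ 0.001 -0.    -1.   ]]
centre [455.6  -77.18] circ [455.6 -77.2  28.6] flat ang 18.0 af 49.7 max 56.5 zmed 43.906153976560546
centre [455.6  -77.14] circ [455.6 -77.1  28.5] flat ang 18.0 af 49.7 max 56.4 zmed 43.938590411950656
```

View pics/wn2.png

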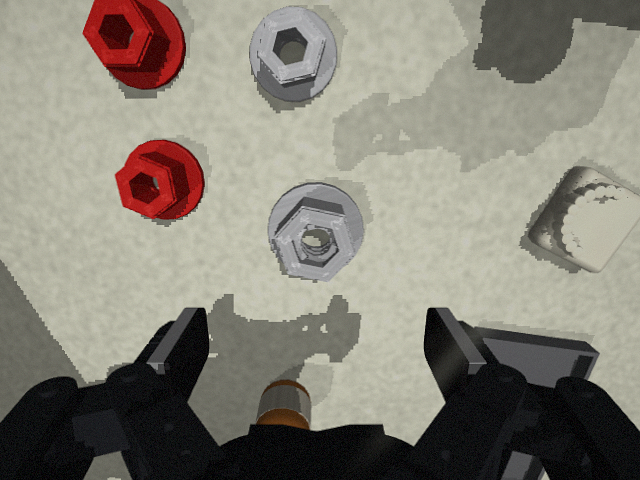

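```bash
cat > cmd.py <<'E'
# chain of commanded poses: append (shift m, turn deg) of each call's last row to moves.txt
from h import *
import sys
def cmd():
    p=np.array([254.123,570.98,239.31]);R=frame([0,0,-1],[np.cos(np.radians(66.004)),np.sin(np.radians(66.004)),0])
    for l in open('moves.txt'):
        v=np.array(l.split(),float)
        if len(v)==6: p=p+R@v[:3]*1000;R=R@Ro.from_rotvec(v[3:],degrees=True).as_matrix()
    return p,R
if __name__=='__main__':
    np.set_printoptions(precision=3,suppress=True);p,R=cmd();s=r.get_state();print(p,s['eef_pos'],'\n',R,'\n',np.array(s['tool_rot']))
E
cat > moves.txt <<'E'
-0.25 -0.16 0 -16.8 -9.7 46.5
-0.247 0.06 0.027 -5.8 -3.4 16
-0.181 -0.1375 0.035 24.7 -1.2 2.2
E
python3 cmd.py
python3 - <<'E'
from cmd import *
p,R=cmd();a=np.radians(18)
for z in(70,21): inc([455.6,-77.15,z],frame([0,0,-1],[np.cos(a),np.sin(a),0]),p0=p,R0=R)
E
```

```text
[456.93  -74.574 150.531] [456.452 -73.593 150.312] 
 [[-0.004  1.     0.001]
 [ 1.     0.004 -0.   ]
 [-0.     0.001 -1.   ]] 
 [[-0.004  1.     0.001]
 [ 1.     0.004  0.001]
 [ 0.001  0.001 -1.   ]]
shift [-0.0026 -0.0014  0.0805] turn [  0.1   0.  -17.8]
shift [-0.0026 -0.0015  0.1295] turn [  0.1   0.  -17.8]
```

Call:
{"op": "move_arm", "data": {
  "increments": [
    [1,[-0.0026,-0.0014,0.03],[0,0,-9]],
    [1,[-0.0026,-0.0014,0.065],[0,0,-17.8]],
    [1,[-0.0026,-0.0015,0.095],[0.1,0,-17.8]],
    [1,[-0.0026,-0.0015,0.12],[0.1,0,-17.8]],
    [1,[-0.0026,-0.0015,0.1295],[0.1,0,-17.8]]
  ],
  "grip_force": 80
}}

```text
time_s: 2.9
eef_pos: [455.3, -75.3, 20.6]
tool_rot: [[-0.312, 0.95, -0.001], [0.95, 0.312, 0.0], [0.001, -0.001, -1.0]]
force: [0.5, 0.4, -0.5]
gripper_width: 1.0
grasp_force: 0.0
```

Call:
{"op": "move_arm", "data": {
  "increments": [
    [0.7,[0,0,0],[0,0,0]],
    [0.65,[0,0,0],[0,0,0]],
    [0.5,[0,0,0],[0,0,0]],
    [0.3,[0,0,0],[0,0,0]],
    [0.3,[0,0,0],[0,0,0]]
  ],
  "grip_force": 80
}}

```text
time_s: 3.52
eef_pos: [456.1, -77.2, 22.4]
tool_rot: [[-0.309, 0.951, 0.001], [0.951, 0.309, -0.001], [-0.001, 0.001, -1.0]]
force: [-0.4, 1.4, 4.9]
gripper_width: 0.57
grasp_force: 84.2
```

```bash
cat >> moves.txt <<'E'
-0.0026 -0.0015 0.1295 0.1 0 -17.8
E
cat > st.py <<'E'
from cmd import *
B=np.array([616.7,113.95,110.14]);t,y=np.radians(25),np.radians(5.6)
n=np.array([-np.sin(t)*np.cos(y),-np.sin(t)*np.sin(y),np.cos(t)]);sx=np.array([np.cos(t)*np.cos(y),np.cos(t)*np.sin(y),np.sin(t)]);sy=np.cross(n,sx)
def pose(h,psi,dx=0,dy=0):
    "TCP h above bar on axis, tool y at psi ccw of stud x; dx,dy offset in stud frame"
    a=np.radians(psi);return B+n*h+sx*dx+sy*dy,frame(-n,np.cos(a)*sx+np.sin(a)*sy)
def rel(s=None):
    s=s or r.get_state();v=np.array(s['eef_pos'])-B;R=np.array(s['tool_rot']);f=np.array(s['force'])
    print('t',s['time_s'],'tcp in stud frame',np.round([v@sx,v@sy,v@n],2),'psi',round(np.degrees(np.arctan2(R[:,1]@sy,R[:,1]@sx)),1),'tilt',round(np.degrees(np.arccos(-R[:,2]@n)),2),'F',np.round([f@sx,f@sy,f@n],1),'M',np.round(s['wrist_torque'],2),'grip',round(s['gripper_width'],3),round(s['grasp_force'],1),'j',np.round(s['joint_positions'],1))
E
python3 - <<'E'
from st import *
p,R=cmd(); inc(*pose(115,-30),p0=p+[0,0,135],R0=R)
E
```

```text
shift [ 0.1424  0.1648 -0.0585] turn [-25.3   3.9  41.7]
```

Call:
{"op": "move_arm", "data": {
  "increments": [
    [0.3,[0,0,-0.015],[0,0,0]],
    [0.3,[0,0,-0.05],[0,0,0]],
    [0.3,[0,0,-0.09],[0,0,0]],
    [0.3,[0,0,-0.125],[0,0,0]],
    [0.3,[0,0,-0.135],[0,0,0]]
  ]
}}

```text
time_s: 4.15
eef_pos: [456.2, -77.4, 158.4]
tool_rot: [[-0.309, 0.951, 0.004], [0.951, 0.309, -0.002], [-0.003, 0.003, -1.0]]
force: [-1.1, -0.6, -6.2]
gripper_width: 0.567
grasp_force: 85.2
```

Call:
{"op": "move_arm", "data": {
  "increments": [
    [0.3,[0.029,0.033,-0.014],[-5,0.8,8.3]],
    [0.3,[0.058,0.066,-0.028],[-10,1.6,16.6]],
    [0.3,[0.087,0.1,-0.042],[-15,2.4,25]],
    [0.3,[0.115,0.133,-0.055],[-20,3.1,33.3]],
    [0.3,[0.1424,0.1648,-0.0585],[-25.3,3.9,41.7]]
  ]
}}

```text
time_s: 4.78
eef_pos: [566.5, 108.5, 213.5]
tool_rot: [[0.366, 0.833, 0.416], [0.907, -0.419, 0.041], [0.208, 0.362, -0.908]]
force: [0.2, -0.9, -6.2]
gripper_width: 0.57
grasp_force: 85.2
```

Call:
{"op": "move_arm", "data": {
  "increments": [
    [0.3,[0,0,0],[0,0,0]],
    [0.3,[0,0,0],[0,0,0]],
    [0.3,[0,0,0],[0,0,0]],
    [0.3,[0,0,0],[0,0,0]],
    [0.3,[0,0,0],[0,0,0]]
  ]
}}

```text
time_s: 5.4
eef_pos: [567.5, 106.8, 214.1]
tool_rot: [[0.362, 0.834, 0.416], [0.909, -0.415, 0.041], [0.207, 0.364, -0.908]]
force: [-0.1, 0.1, -4.9]
gripper_width: 0.571
grasp_force: 85.4
```

```bash
cat >> moves.txt <<'E'
0 0 -0.135 0 0 0
0.1424 0.1648 -0.0585 -25.3 3.9 41.7
E
python3 w.py wh1; python3 -c "
from st import *
rel()"; python3 cmd.py
```

```text
5.4 [567.46  106.799 214.129] [ -2.048  22.157 108.674   7.591  24.815  15.785] 0.2622884881326826 [[ 0.362  0.834  0.416]
 [ 0.909 -0.415  0.041]
 [ 0.207  0.364 -0.908]]
t 5.45 tcp in stud frame [ -1.07  -2.18 115.28] psi -29.6 tilt 0.26 F [-3.2  0.2 -5.3] M [ 0.    0.65 -0.02] grip 0.568 85.4 j [ -2.   22.2 108.7   7.6  24.8  15.8]
[568.352 109.278 214.409] [567.462 106.935 214.169] 
 [[ 0.366  0.83   0.421]
 [ 0.906 -0.42   0.041]
 [ 0.211  0.366 -0.906]] 
 [[ 0.362  0.834  0.417]
 [ 0.909 -0.415  0.041]
 [ 0.207  0.364 -0.908]]
```

View pics/wh1.png

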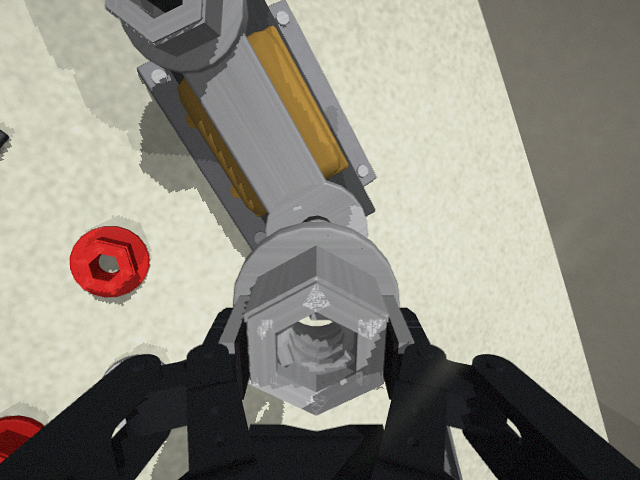

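Run:
```python
from h import *
import nut as N
d=dict(np.load('wh1.npz'));d['T']=d['T_tool_cam'];W=cloud(d,d['T'])
m=(abs(W[...,0])<32)&(abs(W[...,1])<24)&(W[...,2]<0)&(W[...,2]>-45)
z=W[m][:,2];print('top z hist',np.histogram(z,np.arange(-45,1,3)))
zt=np.median(z[z<np.percentile(z,30)+3]);print(zt)
np.savez('wh1t',**d);N.nut('wh1t',zt,0,0,50)
# top plane tilt
P=W[m&(abs(W[...,2]-zt)<3)];c=P.mean(0);nn=np.linalg.svd(P-c)[2][2];print(c,nn)
# flange: upper face at zt+34: circle
f=(abs(W[...,2]-(zt+34))<3)&(np.hypot(W[...,0],W[...,1])<42)
f=cv2.morphologyEx(f.astype(np.uint8),cv2.MORPH_CLOSE,np.ones((3,3)))
cs=max(cv2.findContours(f,0,1)[0],key=cv2.contourArea)[:,0].astype(float)
q=on_plane(d,d['T'],cs,zt+34)[:,:2];k=np.hypot(*q.T)>34;k&=q[:,0]>5
A=np.c_[2*q[k],np.ones(k.sum())];s=np.linalg.lstsq(A,(q[k]**2).sum(1),rcond=None)[0];print('flange',s[:2],np.sqrt(s[2]+s[:2]@s[:2]),k.sum())
# flange centre with known radius 37
from scipy.optimize import least_squares
o=least_squares(lambda c:np.hypot(*(q[k]-c).T)-37,[0,0],loss='soft_l1');print(o.x)
```

```text
top z hist (array([   2,    0,    0,    8,   90,   85,   91, 7532, 2879, 1482, 1257,
        950,  666,  609,  562]), array([-45, -42, -39, -36, -33, -30, -27, -24, -21, -18, -15, -12,  -9,
        -6,  -3,   0]))
-21.490812948157156
centre [0.82 0.16] circ [ 4.3 -0.  37.9] flat ang 29.500000000000004 af 58.9 max 63.2 zmed -21.435565728254325
[  2.28567973  -0.16558598 -21.30614563] [ 0.00977678  0.00145397 -0.99995115]
flange [1.03594569 0.25179272] 35.586462273959576 221
[-0.70425954  0.25880313]
```

Run:
```python
from h import *
d=dict(np.load('wh1t.npz'));W=cloud(d,d['T'])
m=(abs(W[...,2]+21.4)<2)&(abs(W[...,1])<22)&(abs(W[...,0])<40)
v,u=np.nonzero(m);q=on_plane(d,d['T'],np.c_[u,v].astype(float),-21.4)[:,:2]
for yb in range(-20,21,5):
    k=abs(q[:,1]-yb)<1.2;x=q[k,0];print(yb,x.min().round(1),x.max().round(1),'mid',((x.min()+x.max())/2).round(2),'expect half',round(28.87-abs(yb)*.577,1))
```

```text
-20 -16.6 17.6 mid 0.53 expect half 17.3
-15 -19.7 20.3 mid 0.29 expect half 20.2
-10 -22.4 23.6 mid 0.58 expect half 23.1
-5 -25.1 26.1 mid 0.48 expect half 26.0
0 -27.9 28.9 mid 0.5 expect half 28.9
5 -25.6 26.8 mid 0.61 expect half 26.0
10 -22.8 23.9 mid 0.55 expect half 23.1
15 -19.7 20.6 mid 0.48 expect half 20.2
20 -17.0 18.0 mid 0.52 expect half 17.3
```

Call:
{"op": "move_arm", "data": {
  "increments": [
    [0.3,[0.002,-0.0004,0.012],[0,0,0]],
    [0.3,[0.002,-0.0004,0.024],[0,0,0]],
    [0.3,[0.002,-0.0004,0.034],[0,0,0]],
    [0.3,[0.002,-0.0004,0.034],[0,0,0]],
    [0.3,[0.002,-0.0004,0.034],[0,0,0]]
  ]
}}

```text
time_s: 6.08
eef_pos: [582.0, 110.9, 183.4]
tool_rot: [[0.361, 0.834, 0.416], [0.909, -0.414, 0.041], [0.207, 0.364, -0.908]]
force: [0.3, -0.7, -6.4]
gripper_width: 0.569
grasp_force: 85.4
```

```bash
cat >> moves.txt <<'E'
0.002 -0.0004 0.034 0 0 0
E
cat > q.py <<'E'
from st import *
s=r.get_state();rel(s)
p,R=cmd();inc(*pose(80,-30,-.42,-.33),s)
E
python3 q.py
```

```text
t 6.075 tcp in stud frame [-0.62  0.36 81.07] psi -29.6 tilt 0.26 F [-2.5 -0.7 -5.9] M [-0.07  0.69 -0.02] grip 0.569 85.4 j [ -1.5  26.2 108.3   8.3  21.1  15.4]
shift [-0.0005  0.0005  0.0011] turn [-0.2  0.1  0.4]
```

Call:
{"op": "move_arm", "data": {
  "increments": [
    [0.3,[-0.0005,0.0005,0.006],[-0.2,0.1,0]],
    [0.3,[-0.0005,0.0005,0.012],[-0.2,0.1,0]],
    [0.3,[-0.0005,0.0005,0.018],[-0.2,0.1,0]],
    [0.3,[-0.0005,0.0005,0.024],[-0.2,0.1,0]],
    [0.3,[-0.0005,0.0005,0.03],[-0.2,0.1,0]]
  ]
}}

```text
time_s: 6.7
eef_pos: [594.9, 111.5, 155.9]
tool_rot: [[0.361, 0.833, 0.42], [0.909, -0.414, 0.041], [0.208, 0.367, -0.907]]
force: [0.1, -0.2, -6.7]
gripper_width: 0.566
grasp_force: 85.5
```

```bash
cat >> moves.txt <<'E'
-0.0005 0.0005 0.030 -0.2 0.1 0
E
python3 q.py
```

```text
t 6.7 tcp in stud frame [-0.5  -0.36 50.77] psi -29.6 tilt 0.03 F [-2.7 -0.2 -6.1] M [-0.06  0.65 -0.04] grip 0.566 85.5 j [ -1.4  29.8 108.    9.7  17.7  13.9]
shift [ 0.0001  0.     -0.0292] turn [-0.   0.   0.4]
```

Call:
{"op": "move_arm", "data": {
  "increments": [
    [0.3,[0,0,0.004],[0,0,0]],
    [0.3,[0,0,0.008],[0,0,0]],
    [0.3,[0,0,0.012],[0,0,0]],
    [0.3,[0,0,0.014],[0,0,0]],
    [0.3,[0,0,0.015],[0,0,0]]
  ]
}}

```text
time_s: 7.32
eef_pos: [601.1, 112.0, 142.7]
tool_rot: [[0.36, 0.833, 0.42], [0.909, -0.414, 0.041], [0.208, 0.367, -0.906]]
force: [-0.6, -0.5, -5.5]
gripper_width: 0.57
grasp_force: 85.5
```

```bash
cat >> moves.txt <<'E'
0 0 0.015 0 0 0
E
python3 q.py
```

```text
t 7.325 tcp in stud frame [-0.49 -0.37 36.17] psi -29.6 tilt 0.02 F [-2.9 -0.5 -4.7] M [-0.1   0.63  0.04] grip 0.57 85.5 j [ -1.3  31.5 107.6  10.4  16.3  13.3]
shift [ 0.0001  0.     -0.0438] turn [-0.   0.   0.4]
```

Call:
{"op": "move_arm", "data": {
  "increments": [
    [0.3,[0,0,0.001],[0,0,0]],
    [0.3,[0,0,0.002],[0,0,0]],
    [0.3,[0,0,0.003],[0,0,0]],
    [0.3,[0,0,0.004],[0,0,0]],
    [0.3,[0,0,0.004],[0,0,0]]
  ]
}}

```text
time_s: 7.95
eef_pos: [602.4, 112.2, 139.9]
tool_rot: [[0.36, 0.833, 0.421], [0.909, -0.414, 0.041], [0.209, 0.368, -0.906]]
force: [-4.0, -1.5, 2.4]
gripper_width: 0.568
grasp_force: 86.9
```

```bash
cat >> moves.txt <<'E'
0 0 0.004 0 0 0
E
python3 q.py
```

```text
t 7.95 tcp in stud frame [-0.45 -0.34 33.05] psi -29.6 tilt 0.01 F [-2.7 -1.1  4. ] M [-0.11  0.79 -0.03] grip 0.568 86.9 j [ -1.3  31.9 107.6  10.6  15.9  13.1]
shift [ 0.     0.    -0.047] turn [ 0.  -0.   0.4]
```

Call:
{"op": "move_arm", "data": {
  "increments": [
    [0.3,[0,0.0001,0.0005],[0,0,-6]],
    [0.3,[0,0.0001,0.0003],[0,0,-12]],
    [0.3,[0,0.0002,0],[0,0,-18]],
    [0.3,[0,0.0002,-0.0003],[0,0,-23]],
    [0.3,[0,0.0002,-0.0005],[0,0,-26]]
  ]
}}

```text
time_s: 8.57
eef_pos: [603.3, 112.5, 141.1]
tool_rot: [[-0.043, 0.905, 0.423], [0.999, 0.028, 0.042], [0.026, 0.424, -0.905]]
force: [-1.9, 1.8, 0.9]
gripper_width: 0.57
grasp_force: 86.7
```

```bash
cat >> moves.txt <<'E'
0 0.0002 -0.0005 0 0 -26
E
python3 q.py
```

```text
t 8.575 tcp in stud frame [ 0.84 -0.14 33.71] psi -3.5 tilt 0.14 F [-1.2  2.   1.5] M [0.29 0.52 0.07] grip 0.57 86.7 j [ -1.3  31.8 107.5  10.6  16.  -12.9]
shift [-0.0003 -0.0011 -0.0463] turn [ 0.1 -0.  26.5]
```

```bash
cat >> q.py <<'E'
v=p-B;print('cmd',np.round([v@sx,v@sy,v@n],2),'psi',round(np.degrees(np.arctan2(R[:,1]@sy,R[:,1]@sx)),1))
E
python3 q.py; python3 w.py wt1; python3 q.py
```

```text
t 8.575 tcp in stud frame [ 0.84 -0.14 33.71] psi -3.5 tilt 0.14 F [-1.2  2.   1.5] M [0.29 0.52 0.07] grip 0.57 86.7 j [ -1.3  31.8 107.5  10.6  16.  -12.9]
shift [-0.0003 -0.0011 -0.0463] turn [ 0.1 -0.  26.5]
cmd [ 1.13  1.18 32.53] psi -4.0
8.575 [603.293 112.498 141.051] [ -1.252  31.825 107.488  10.633  15.961 -12.948] 23.214044049626057 [[-0.043  0.905  0.423]
 [ 0.999  0.028  0.042]
 [ 0.026  0.424 -0.905]]
t 8.625 tcp in stud frame [ 0.88 -0.15 33.66] psi -3.4 tilt 0.14 F [-1.4  1.9  3.4] M [0.25 0.53 0.13] grip 0.567 86.6 j [ -1.3  31.8 107.5  10.6  16.  -13. ]
shift [-0.0002 -0.0012 -0.0463] turn [ 0.1 -0.  26.6]
cmd [ 1.13  1.18 32.53] psi -4.0
```

Call:
{"op": "move_arm", "data": {
  "increments": [
    [0.3,[-0.0003,-0.001,0],[0,0,0]],
    [0.3,[-0.0003,-0.001,-0.0003],[0,0,-2]],
    [0.3,[-0.0003,-0.001,-0.0003],[0,0,-4]],
    [0.3,[-0.0003,-0.001,-0.0003],[0,0,-6]],
    [0.3,[-0.0003,-0.001,-0.0003],[0,0,-8]]
  ]
}}

```text
time_s: 9.25
eef_pos: [602.0, 112.0, 139.3]
tool_rot: [[-0.169, 0.892, 0.42], [0.985, 0.167, 0.041], [-0.033, 0.421, -0.906]]
force: [2.9, 4.4, -2.6]
gripper_width: 0.572
grasp_force: 85.7
```

```bash
cat >> moves.txt <<'E'
-0.0003 -0.001 -0.0003 0 0 -8
E
python3 q.py
```

```text
t 9.25 tcp in stud frame [-1.13 -0.55 32.69] psi 4.5 tilt 0.02 F [ 1.9  4.1 -3.8] M [ 0.73 -0.21  0.35] grip 0.572 85.7 j [ -1.3  31.9 107.6  10.8  15.9 -21.2]
shift [ 0.0002  0.0007 -0.0473] turn [-0.  -0.  34.5]
cmd [ 0.11  0.95 32.82] psi 4.0
```

Call:
{"op": "move_arm", "data": {
  "increments": [
    [0.3,[0,0.0005,0.0005],[0,0,-2]],
    [0.3,[0,0.0005,0.002],[0,0,-4]],
    [0.3,[0,0.0005,0.004],[0,0,-4]],
    [0.3,[0,0.0005,0.0055],[0,0,-4]],
    [0.3,[0,0.0005,0.006],[0,0,-4]]
  ]
}}

```text
time_s: 9.88
eef_pos: [604.2, 112.1, 134.7]
tool_rot: [[-0.229, 0.878, 0.42], [0.972, 0.233, 0.041], [-0.062, 0.418, -0.907]]
force: [-3.2, 3.9, 8.6]
gripper_width: 0.569
grasp_force: 87.2
```

```bash
cat >> moves.txt <<'E'
0 0.0005 0.006 0 0 -4
E
python3 q.py
```

```text
t 9.875 tcp in stud frame [-1.04 -0.58 27.64] psi 8.4 tilt 0.04 F [1.1 4.2 9. ] M [0.58 0.27 0.25] grip 0.569 87.2 j [ -1.3  32.5 107.5  11.   15.5 -25.2]
shift [ 0.0002  0.0006 -0.0524] turn [-0.  -0.  38.4]
cmd [ 0.63  0.98 26.83] psi 8.0
```

Call:
{"op": "move_arm", "data": {
  "increments": [
    [0.3,[0,0.0004,0.0004],[0,0,8]],
    [0.3,[0.0001,0.0004,0.001],[0,0,16]],
    [0.3,[0.0002,0.0003,0.0016],[0,0,24]],
    [0.3,[0.0003,0.0002,0.0021],[0,0,32]],
    [0.3,[0.0003,0.0002,0.0026],[0,0,39]]
  ]
}}

```text
time_s: 10.5
eef_pos: [605.0, 112.8, 132.4]
tool_rot: [[0.378, 0.825, 0.419], [0.9, -0.433, 0.042], [0.216, 0.362, -0.907]]
force: [-2.9, 4.6, 4.8]
gripper_width: 0.569
grasp_force: 86.8
```

```bash
cat >> moves.txt <<'E'
0.0003 0.0002 0.0026 0 0 39
E
python3 q.py
```

```text
t 10.5 tcp in stud frame [-1.26 -0.   25.1 ] psi -30.8 tilt 0.08 F [-0.2  4.8  5.4] M [0.78 0.21 0.48] grip 0.569 86.8 j [ -1.2  32.8 107.4  11.   15.3  14. ]
shift [ 0.0001  0.0008 -0.0549] turn [-0.1  0.  -0.8]
cmd [ 0.79  1.31 24.23] psi -31.0
```

Call:
{"op": "move_arm", "data": {
  "increments": [
    [0.3,[0.0003,0.0004,0.0005],[0,0,8]],
    [0.3,[0.0003,0.0004,0.001],[0,0,16]],
    [0.3,[0.0004,0.0003,0.0016],[0,0,24]],
    [0.3,[0.0005,0.0003,0.0021],[0,0,31]],
    [0.3,[0.0005,0.0003,0.0024],[0,0,36]]
  ]
}}

```text
time_s: 11.12
eef_pos: [606.1, 113.0, 130.3]
tool_rot: [[0.791, 0.446, 0.419], [0.474, -0.879, 0.041], [0.387, 0.166, -0.907]]
force: [-3.3, 2.2, 5.6]
gripper_width: 0.569
grasp_force: 86.9
```

```bash
cat >> moves.txt <<'E'
0.0005 0.0003 0.0024 0 0 36
E
python3 q.py
```

```text
t 11.125 tcp in stud frame [-1.11  0.06 22.73] psi -66.7 tilt 0.11 F [-0.4  2.5  6.3] M [0.49 0.34 0.24] grip 0.569 86.9 j [ -1.2  33.1 107.3  11.   15.1  49.9]
shift [ 0.0004  0.0006 -0.0573] turn [ -0.1   0.1 -36.7]
cmd [ 1.32  1.58 21.83] psi -67.0
```

Call:
{"op": "move_arm", "data": {
  "increments": [
    [0.3,[0.0002,0.0001,0.0002],[0,0,3]],
    [0.3,[0.0002,0.0001,0.0004],[0,0,6]],
    [0.3,[0.0002,0.0001,0.0006],[0,0,9]],
    [0.3,[0.0002,0.0001,0.0007],[0,0,11]],
    [0.3,[0.0002,0.0001,0.0007],[0,0,13]]
  ]
}}

```text
time_s: 11.75
eef_pos: [608.2, 112.1, 130.9]
tool_rot: [[0.868, 0.259, 0.423], [0.268, -0.963, 0.04], [0.417, 0.078, -0.905]]
force: [-2.9, -1.1, 8.5]
gripper_width: 0.571
grasp_force: 87.3
```

```bash
cat >> moves.txt <<'E'
0.0002 0.0001 0.0007 0 0 13
E
python3 q.py; python3 w.py wseat; python3 q.py
```

```text
t 11.75 tcp in stud frame [ 0.93 -0.97 22.49] psi -79.5 tilt 0.15 F [ 0.9 -0.8  9. ] M [-0.56  0.15  0.04] grip 0.571 87.3 j [ -1.2  33.1 107.2  10.9  15.   62.8]
shift [-0.0011 -0.0008 -0.0575] turn [  0.1  -0.1 -49.5]
cmd [ 1.54  1.56 21.13] psi -80.0
11.75 [608.174 112.143 130.918] [ -1.229  33.139 107.157  10.935  14.992  62.776] 15.886623938602517 [[ 0.868  0.259  0.423]
 [ 0.268 -0.963  0.04 ]
 [ 0.417  0.078 -0.905]]
t 11.8 tcp in stud frame [ 0.89 -0.97 22.48] psi -79.6 tilt 0.14 F [-0.1 -0.8  9.6] M [-0.45  0.13 -0.11] grip 0.565 87.3 j [ -1.2  33.1 107.2  10.9  15.   62.8]
shift [-0.0011 -0.0008 -0.0575] turn [  0.1  -0.  -49.6]
cmd [ 1.54  1.56 21.13] psi -80.0
```

Call:
{"op": "move_arm", "data": {
  "increments": [
    [0.3,[-0.0008,-0.0003,0.0002],[0,0,2]],
    [0.3,[-0.0008,-0.0003,0.0003],[0,0,4]],
    [0.3,[-0.0008,-0.0003,0.0004],[0,0,6]],
    [0.3,[-0.0008,-0.0003,0.0005],[0,0,8]],
    [0.3,[-0.0008,-0.0003,0.0005],[0,0,10]]
  ]
}}

```text
time_s: 12.42
eef_pos: [607.8, 112.0, 130.7]
tool_rot: [[0.9, 0.105, 0.424], [0.097, -0.994, 0.04], [0.425, 0.005, -0.905]]
force: [-4.3, -2.4, 12.4]
gripper_width: 0.566
grasp_force: 87.8
```

```bash
cat >> moves.txt <<'E'
-0.0008 -0.0003 0.0005 0 0 10
E
python3 q.py
```

```text
t 12.425 tcp in stud frame [ 0.48 -1.09 22.46] psi -89.5 tilt 0.21 F [ 1.2 -1.9 13.2] M [-0.83  0.27  0.03] grip 0.566 87.8 j [ -1.2  33.1 107.3  11.   14.8  72.7]
shift [-0.0007 -0.0007 -0.0575] turn [  0.2  -0.1 -59.5]
cmd [ 0.71  1.72 20.63] psi -90.0
```

Call:
{"op": "move_arm", "data": {
  "increments": [
    [0.3,[0,0,-0.0015],[0,0,0]],
    [0.75,[0,0,-0.0015],[0,0,0]],
    [0.8,[0,0,-0.0015],[0,0,0]],
    [0.8,[0,0,-0.0015],[0,0,0]],
    [0.8,[0,0,-0.0015],[0,0,0]]
  ]
}}

```text
time_s: 13.05
eef_pos: [606.5, 113.1, 130.0]
tool_rot: [[0.901, 0.104, 0.42], [0.096, -0.995, 0.041], [0.422, 0.003, -0.907]]
force: [0.6, 0.0, -0.5]
gripper_width: 0.801
grasp_force: 0.0
```

Call:
{"op": "move_arm", "data": {
  "increments": [
    [0.8,[0,0,-0.02],[0,0,0]],
    [0.8,[0,0,-0.05],[0,0,0]],
    [0.8,[0,0,-0.08],[0,0,0]],
    [1,[0,0,-0.11],[0,0,0]],
    [1,[0,0,-0.11],[0,0,0]]
  ]
}}

```text
time_s: 13.68
eef_pos: [560.7, 108.7, 232.0]
tool_rot: [[0.9, 0.104, 0.424], [0.096, -0.995, 0.041], [0.426, 0.004, -0.905]]
force: [1.0, 0.7, 0.0]
gripper_width: 0.996
grasp_force: 0.0
```

```bash
cat >> moves.txt <<'E'
0 0 -0.0015 0 0 0
0 0 -0.11 0 0 0
E
python3 q.py; python3 w.py wafter
python3 - <<'E'
from st import *
np.set_printoptions(precision=2,suppress=True)
d=dict(np.load('wafter.npz'));W=cloud(d,d['T']);v=W-B;h=v@n;rr=np.hypot(v@sx,v@sy)
for lo,hi,name in((26,36,'flange top'),(11,17,'hex top')):
    m=(rr>lo)&(rr<hi)&(h>3)&(h<60);print(name,np.histogram(h[m],[3,7,9,10,11,12,13,14,16,20,30,40,42,43,44,45,46,47,48,50,55]))
k=(abs(h-44)<4)&(rr<33);c=W[k].mean(0);nn=np.linalg.svd(W[k]-c)[2][2];nn*=np.sign(nn[2]);print('top tilt from n',np.degrees(np.arccos(nn@n)),np.median(h[k]))
# bar near
b=(abs(v@sx)<18)&(v@sy>45)&(v@sy<110);print('bar h',np.nanmedian(h[b]))
E
```

```text
t 13.675 tcp in stud frame [  0.48   0.2  134.22] psi -89.5 tilt 0.21 F [ 1.   0.6 -0.4] M [-0.06  0.19 -0.03] grip 0.996 0.0 j [ -1.9  19.9 108.8   7.1  26.5  76.4]
shift [-0.0011  0.0005  0.0542] turn [  0.1  -0.2 -59.5]
cmd [  0.27   1.79 132.12] psi -90.0
13.675 [560.658 108.656 231.982] [ -1.867  19.921 108.751   7.082  26.474  76.441] 2.852934194501369 [[ 0.9    0.104  0.424]
 [ 0.096 -0.995  0.041]
 [ 0.426  0.004 -0.905]]
flange top (array([ 52, 204, 851, 899, 161,   8,   7,  13,  23,  63,  70,  79,  81,
        32,  33,   4,   0,   0,   0,   0]), array([ 3,  7,  9, 10, 11, 12, 13, 14, 16, 20, 30, 40, 42, 43, 44, 45, 46,
       47, 48, 50, 55]))
hex top (array([  0,   0,   0,   0,   0,   0,   0,   0,   4,  33, 683,  58,  50,
       232, 234,  36,   0,   0,   0,   0]), array([ 3,  7,  9, 10, 11, 12, 13, 14, 16, 20, 30, 40, 42, 43, 44, 45, 46,
       47, 48, 50, 55]))
top tilt from n 0.4984634214856645 43.93447328373045
bar h 191.87123859885702
```

View pics/wafter.png

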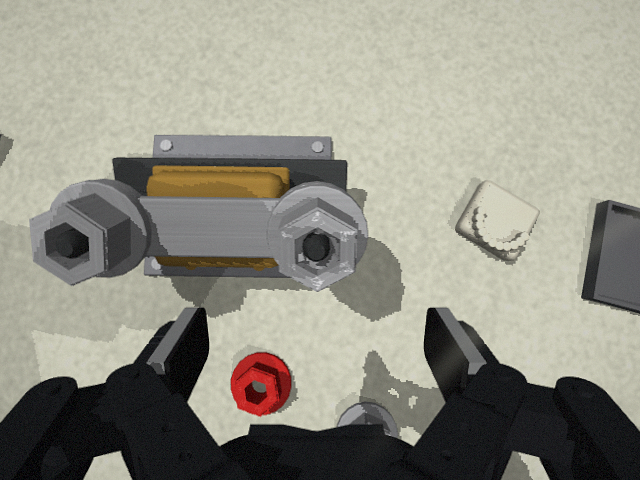

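Run:
```python
from st import *
p,R=cmd();Rt=frame([0,0,-1],[1,-.15,0])
inc([443,45.5,147],Rt,p0=p,R0=R)
w=Ro.from_matrix(R.T@Rt).as_rotvec()
Rm=R@Ro.from_rotvec(w/2).as_matrix();pm=(p+[443,45.5,147])/2
inc(pm,Rm,p0=p,R0=R);inc([443,45.5,147],Rt,p0=pm,R0=Rm)
```

```text
shift [-0.1475  0.0528  0.0223] turn [ 16.7 -21.4 -74.5]
shift [-0.0738  0.0264  0.0111] turn [  8.4 -10.7 -37.3]
shift [-0.0723 -0.0203  0.0249] turn [  8.4 -10.7 -37.3]
```

Call:
{"op": "move_arm", "data": {
  "increments": [
    [1,[-0.015,0.005,0.002],[1.7,-2.1,-7.5]],
    [1,[-0.03,0.01,0.004],[3.4,-4.3,-15]],
    [1,[-0.045,0.016,0.007],[5,-6.4,-22.4]],
    [1,[-0.06,0.021,0.009],[6.7,-8.6,-30]],
    [1,[-0.0738,0.0264,0.0111],[8.4,-10.7,-37.3]]
  ]
}}

```text
time_s: 14.35
eef_pos: [500.6, 75.3, 187.0]
tool_rot: [[0.69, 0.695, 0.201], [0.693, -0.715, 0.096], [0.21, 0.073, -0.975]]
force: [0.2, -0.6, 0.3]
gripper_width: 1.002
grasp_force: 0.0
```

Call:
{"op": "move_arm", "data": {
  "increments": [
    [1,[-0.015,-0.004,0.005],[1.7,-2.1,-7.5]],
    [1,[-0.03,-0.008,0.01],[3.4,-4.3,-15]],
    [1,[-0.045,-0.012,0.015],[5,-6.4,-22.4]],
    [1,[-0.06,-0.017,0.02],[6.7,-8.6,-30]],
    [1,[-0.0723,-0.0203,0.0249],[8.4,-10.7,-37.3]]
  ]
}}

```text
time_s: 14.98
eef_pos: [441.6, 42.5, 146.0]
tool_rot: [[0.137, 0.991, -0.009], [0.991, -0.137, -0.003], [-0.004, -0.008, -1.0]]
force: [0.1, -0.5, -0.6]
gripper_width: 1.0
grasp_force: 0.0
```

Call:
{"op": "move_arm", "data": {
  "increments": [
    [1,[0,0,0],[0,0,0]],
    [1,[0,0,0],[0,0,0]],
    [1,[0,0,0],[0,0,0]],
    [1,[0,0,0],[0,0,0]],
    [1,[0,0,0],[0,0,0]]
  ]
}}

```text
time_s: 15.6
eef_pos: [442.4, 42.7, 147.7]
tool_rot: [[0.141, 0.99, -0.005], [0.99, -0.141, -0.002], [-0.003, -0.004, -1.0]]
force: [0.5, 0.8, -0.3]
gripper_width: 0.994
grasp_force: 0.0
```

```bash
cat >> moves.txt <<'E'
-0.0738 0.0264 0.0111 8.4 -10.7 -37.3
-0.0723 -0.0203 0.0249 8.4 -10.7 -37.3
E
python3 w.py wsp;python3 cmd.py
python3 - <<'E'
from cmd import *
import nut as N
c,t=N.nut('wsp',38,443,45.5,38)
s=r.get_state()
for a in(t,t-60):
    a=np.radians(a);inc([*c,17],frame([0,0,-1],[np.cos(a),np.sin(a),0]),s)
E
```

```text
15.6 [442.381  42.706 147.665] [ -8.834  25.698 112.38   -0.255  42.161  -0.533] 0.11824180923419961 [[ 0.141  0.99  -0.005]
 [ 0.99  -0.141 -0.002]
 [-0.003 -0.004 -1.   ]]
[443.019  45.472 147.041] [442.342  42.709 147.663] 
 [[ 0.147  0.989 -0.001]
 [ 0.989 -0.147  0.   ]
 [ 0.    -0.001 -1.   ]] 
 [[ 0.141  0.99  -0.005]
 [ 0.99  -0.141 -0.002]
 [-0.003 -0.004 -1.   ]]
centre [440.44  46.29] circ [440.4  46.4  21.9] flat ang 43.0 af 37.8 max 42.7 zmed 37.883544269526126
shift [ 0.0037 -0.0018  0.1307] turn [ -0.3   0.1 -51.1]
shift [ 0.0037 -0.0018  0.1307] turn [-0.2  0.2  8.9]
```

Call:
{"op": "move_arm", "data": {
  "increments": [
    [0.75,[0.0037,-0.0018,0.03],[-0.2,0.2,8.9]],
    [0.75,[0.0037,-0.0018,0.065],[-0.2,0.2,8.9]],
    [0.75,[0.0037,-0.0018,0.095],[-0.2,0.2,8.9]],
    [0.75,[0.0037,-0.0018,0.12],[-0.2,0.2,8.9]],
    [0.75,[0.0037,-0.0018,0.129],[-0.2,0.2,8.9]]
  ],
  "grip_force": 50
}}

```text
time_s: 16.27
eef_pos: [439.8, 46.4, 17.3]
tool_rot: [[0.292, 0.956, -0.003], [0.956, -0.292, 0.001], [-0.0, -0.003, -1.0]]
force: [0.5, 0.2, -0.1]
gripper_width: 0.748
grasp_force: 0.0
```

```bash
cat >> moves.txt <<'E'
0.0037 -0.0018 0.129 -0.2 0.2 8.9
E
python3 cmd.py
```

```text
[441.638  49.439  18.044] [439.83   46.384  17.346] 
 [[ 0.298  0.955  0.003]
 [ 0.955 -0.298  0.003]
 [ 0.004  0.002 -1.   ]] 
 [[ 0.292  0.956 -0.003]
 [ 0.956 -0.292  0.001]
 [-0.    -0.003 -1.   ]]
```

Call:
{"op": "move_arm", "data": {
  "increments": [
    [0.5,[0,0,0],[0,0,0]],
    [0.3,[0,0,0],[0,0,0]],
    [0.2,[0,0,0],[0,0,0]],
    [0.2,[0,0,0],[0,0,0]],
    [0.2,[0,0,0],[0,0,0]]
  ],
  "grip_force": 60
}}

```text
time_s: 16.9
eef_pos: [440.8, 46.3, 19.2]
tool_rot: [[0.292, 0.956, 0.001], [0.956, -0.292, 0.0], [0.0, 0.0, -1.0]]
force: [-0.0, -0.3, 6.8]
gripper_width: 0.428
grasp_force: 62.3
```

Call:
{"op": "move_arm", "data": {
  "increments": [
    [0.2,[0,0,-0.015],[0,0,0]],
    [0.2,[0,0,-0.05],[0,0,0]],
    [0.2,[0,0,-0.09],[0,0,0]],
    [0.2,[0,0,-0.12],[0,0,0]],
    [0.2,[0,0,-0.12],[0,0,0]]
  ]
}}

```text
time_s: 17.52
eef_pos: [441.6, 46.2, 140.1]
tool_rot: [[0.292, 0.956, 0.004], [0.956, -0.292, -0.0], [0.001, 0.004, -1.0]]
force: [0.0, -0.5, -2.6]
gripper_width: 0.432
grasp_force: 61.4
```

```bash
cat >> moves.txt <<'E'
0 0 -0.12 0 0 0
E
python3 cmd.py
python3 - <<'E'
from cmd import *
a=np.radians(-8.6);Rt=frame([0,0,-1],[np.cos(a),np.sin(a),0]);inc([624.7,-302.3,125],Rt)
E
```

```text
[441.271  49.085 138.043] [441.555  46.198 140.137] 
 [[ 0.298  0.955  0.003]
 [ 0.955 -0.298  0.003]
 [ 0.004  0.002 -1.   ]] 
 [[ 0.292  0.956  0.004]
 [ 0.956 -0.292 -0.   ]
 [ 0.001  0.004 -1.   ]]
shift [-0.2798  0.2769  0.016 ] turn [ 0.2 -0.  -8.4]
```

Call:
{"op": "move_arm", "data": {
  "increments": [
    [0.2,[-0.03,0.03,0],[0,0,0]],
    [0.2,[-0.07,0.07,0],[0,0,0]],
    [0.2,[-0.11,0.11,0],[0,0,0]],
    [0.2,[-0.15,0.15,0],[0,0,0]],
    [0.2,[-0.19,0.19,0],[0,0,0]]
  ]
}}

```text
time_s: 18.15
eef_pos: [566.1, -192.1, 135.9]
tool_rot: [[0.293, 0.956, -0.004], [0.956, -0.293, 0.002], [0.001, -0.005, -1.0]]
force: [1.0, 0.1, -2.8]
gripper_width: 0.435
grasp_force: 61.3
```

Call:
{"op": "move_arm", "data": {
  "increments": [
    [0.2,[-0.03,0.03,0],[0,0,-3]],
    [0.2,[-0.06,0.058,0],[0,0,-6]],
    [0.2,[-0.08,0.078,0],[0,0,-8.4]],
    [0.2,[-0.09,0.087,0.005],[0.2,0,-8.4]],
    [0.2,[-0.09,0.087,0.005],[0.2,0,-8.4]]
  ]
}}

```text
time_s: 18.77
eef_pos: [622.3, -302.0, 130.6]
tool_rot: [[0.151, 0.989, -0.008], [0.989, -0.151, 0.004], [0.003, -0.008, -1.0]]
force: [0.6, 0.4, -1.8]
gripper_width: 0.435
grasp_force: 61.3
```

```bash
cat >> moves.txt <<'E'
-0.19 0.19 0 0 0 0
-0.09 0.087 0.005 0.2 0 -8.4
E
python3 w.py wt; python3 cmd.py
python3 - <<'E'
from h import *
d=dict(np.load('wt.npz'));W=cloud(d,d['T']);g=d['pixels'].max(2)
m=(W[...,2]>13)&(W[...,2]<22)&(abs(W[...,0]-627)<90)&(abs(W[...,1]+284)<130)
P=W[m];print(m.sum(),cv2.minAreaRect(P[:,:2].astype(np.float32)))
a=np.radians(-8.6);ex=np.array([np.cos(a),np.sin(a)]);ey=np.array([-ex[1],ex[0]])
q=(P[:,:2]-[627.5,-283.5]);X=q@ex;Y=q@ey
print('Y hist',[(int(b),int(c)) for c,b in zip(*np.histogram(Y[abs(X)<44],np.arange(-120,121,4)))if c>5])
print('X hist',[(int(b),int(c)) for c,b in zip(*np.histogram(X,np.arange(-60,61,3)))if c>5])
E
```

```text
18.775 [ 622.297 -301.979  130.601] [-35.084  42.467  76.326  -0.098  61.705 -26.366] 1.7710073748956798 [[ 0.151  0.989 -0.008]
 [ 0.989 -0.151  0.004]
 [ 0.003 -0.008 -1.   ]]
[ 622.194 -300.759  132.562] [ 622.151 -301.062  131.162] 
 [[ 0.156  0.988 -0.   ]
 [ 0.988 -0.156  0.004]
 [ 0.004 -0.001 -1.   ]] 
 [[ 0.15   0.989 -0.008]
 [ 0.989 -0.15   0.004]
 [ 0.003 -0.009 -1.   ]]
6609 ((629.944580078125, -263.66094970703125), (183.26890563964844, 104.87316131591797), 80.8837661743164)
Y hist [(12, 144), (16, 828), (104, 476), (108, 881)]
X hist [(-54, 418), (-51, 1299), (-48, 308), (-45, 83), (-42, 76), (-39, 81), (-36, 77), (-33, 83), (-30, 81), (-27, 77), (-24, 83), (-21, 79), (-18, 84), (-15, 76), (-12, 83), (-9, 83), (-6, 83), (-3, 75), (0, 83), (3, 75), (6, 80), (9, 75), (12, 80), (15, 77), (18, 82), (21, 78), (24, 76), (27, 80), (30, 77), (33, 84), (36, 76), (39, 79), (42, 94), (45, 535), (48, 1355), (51, 294)]
```

View pics/wt.png

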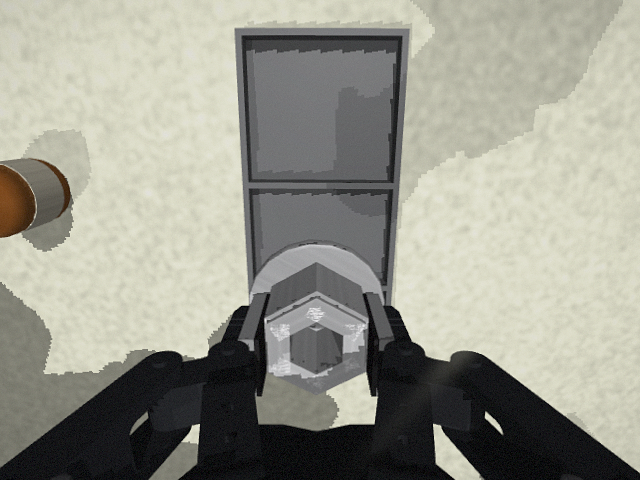

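Run:
```python
from cmd import *
a=np.radians(-8.6);Rt=frame([0,0,-1],[np.cos(a),np.sin(a),0]);inc([623.8,-302.7,50],Rt)
```

```text
shift [-0.0016  0.0026  0.0811] turn [-0.5 -0.2 -0. ]
```

Call:
{"op": "move_arm", "data": {
  "increments": [
    [0.2,[-0.0016,0.0026,0.02],[-0.5,-0.2,0]],
    [0.2,[-0.0016,0.0026,0.045],[-0.5,-0.2,0]],
    [0.2,[-0.0016,0.0026,0.07],[-0.5,-0.2,0]],
    [0.2,[-0.0016,0.0026,0.081],[-0.5,-0.2,0]],
    [0.2,[-0.0016,0.0026,0.081],[-0.5,-0.2,0]]
  ]
}}

```text
time_s: 19.45
eef_pos: [624.7, -303.0, 51.4]
tool_rot: [[0.149, 0.989, 0.002], [0.989, -0.149, -0.002], [-0.002, 0.002, -1.0]]
force: [-0.6, -0.4, -2.1]
gripper_width: 0.431
grasp_force: 61.2
```

```bash
cat >> moves.txt <<'E'
-0.0016 0.0026 0.081 -0.5 -0.2 0
E
python3 - <<'E'
from cmd import *
print(r.get_state()['eef_pos'])
a=np.radians(-8.6);Rt=frame([0,0,-1],[np.cos(a),np.sin(a),0]);inc([623.8,-302.7,23.5],Rt)
E
```

```text
[ 624.73965834 -302.96733918   51.39537901]
shift [ 0.0002 -0.001   0.0279] turn [0.1 0.1 0. ]
```

Call:
{"op": "move_arm", "data": {
  "increments": [
    [0.2,[0,-0.001,0.008],[0.1,0.1,0]],
    [0.2,[0,-0.001,0.016],[0.1,0.1,0]],
    [0.2,[0,-0.001,0.022],[0.1,0.1,0]],
    [0.2,[0,-0.001,0.026],[0.1,0.1,0]],
    [0.2,[0,-0.001,0.0275],[0.1,0.1,0]]
  ]
}}

```text
time_s: 20.08
eef_pos: [624.5, -304.2, 24.3]
tool_rot: [[0.149, 0.989, 0.002], [0.989, -0.149, -0.001], [-0.001, 0.002, -1.0]]
force: [0.5, 0.2, -2.9]
gripper_width: 0.43
grasp_force: 61.2
```

Call:
{"op": "move_arm", "data": {
  "increments": [
    [0.2,[0.0008,0,0.0005],[0,0,0]],
    [0.2,[0.0008,0,0.001],[0,0,0]],
    [0.2,[0.0008,0,0.0013],[0,0,0]],
    [0.2,[0.0008,0,0.0013],[0,0,0]],
    [0.2,[0.0008,0,0.0013],[0,0,0]]
  ]
}}

```text
time_s: 20.7
eef_pos: [624.7, -303.5, 23.4]
tool_rot: [[0.149, 0.989, 0.002], [0.989, -0.149, -0.002], [-0.001, 0.003, -1.0]]
force: [-0.2, -0.1, -0.6]
gripper_width: 0.43
grasp_force: 61.2
```

Touching down; release in small steps and retreat.

Call:
{"op": "move_arm", "data": {
  "increments": [
    [0.5,[0,0,0],[0,0,0]],
    [0.56,[0,0,0],[0,0,0]],
    [0.6,[0,0,0],[0,0,0]],
    [0.6,[0,0,0],[0,0,0]],
    [0.6,[0,0,0],[0,0,0]]
  ]
}}

```text
time_s: 21.32
eef_pos: [624.7, -303.5, 23.4]
tool_rot: [[0.149, 0.989, 0.002], [0.989, -0.149, -0.002], [-0.001, 0.003, -1.0]]
force: [0.2, -0.2, 0.3]
gripper_width: 0.597
grasp_force: 0.0
```

Call:
{"op": "move_arm", "data": {
  "increments": [
    [0.6,[0,0,-0.015],[0,0,0]],
    [0.6,[0,0,-0.04],[0,0,0]],
    [0.6,[0,0,-0.075],[0,0,0]],
    [0.6,[0,0,-0.12],[0,0,0]],
    [0.6,[0,0,-0.15],[0,0,0]]
  ]
}}

```text
time_s: 21.95
eef_pos: [625.2, -303.8, 177.2]
tool_rot: [[0.149, 0.989, 0.006], [0.989, -0.149, -0.004], [-0.003, 0.006, -1.0]]
force: [0.5, 0.4, -0.1]
gripper_width: 0.598
grasp_force: 0.0
```

```bash
python3 w.py wf; python3 nut.py wf 42 624.7 -303 38
python3 - <<'E'
from h import *
d=get_image('top');save('topf',d['pixels'])
a=np.load('top.npz');T=cam2world(d);W0=cloud(dict(a),T);W1=cloud(d,T)
from st import B,n
v=W1-B;h=v@n;print('big nut hex top h',np.nanmedian(h[(abs(h-44)<5)&(np.linalg.norm(v-np.multiply.outer(h,n),axis=2)<25)]))
df=cv2.absdiff(a['pixels'],d['pixels']).max(2)
for nm,(u,w) in dict(bottle=(404,278),cast=(315,163),pliers=(170,300),cups=(462,184)).items(): print(nm,(df[w-15:w+15,u-15:u+15]>40).mean())
c=np.hstack([cv2.resize(d['pixels'][120:350,100:500],(800,460))]);save('fin',cv2.convertScaleAbs(c,alpha=1.4))
E
```

```text
21.95 [ 625.242 -303.766  177.157] [-35.099  39.312  74.639  -0.005  65.645 -26.509] 25.400372067863273 [[ 0.149  0.989  0.006]
 [ 0.989 -0.149 -0.004]
 [-0.003  0.006 -1.   ]]
centre [ 624.5  -303.54] circ [ 624.3 -303.6   21.7] flat ang 51.5 af 38.0 max 43.0 zmed 41.903379693461716
big nut hex top h 43.63901342456633
bottle 0.3411111111111111
cast 1.0
pliers 0.83
cups 0.12111111111111111
```

View pics/fin.png

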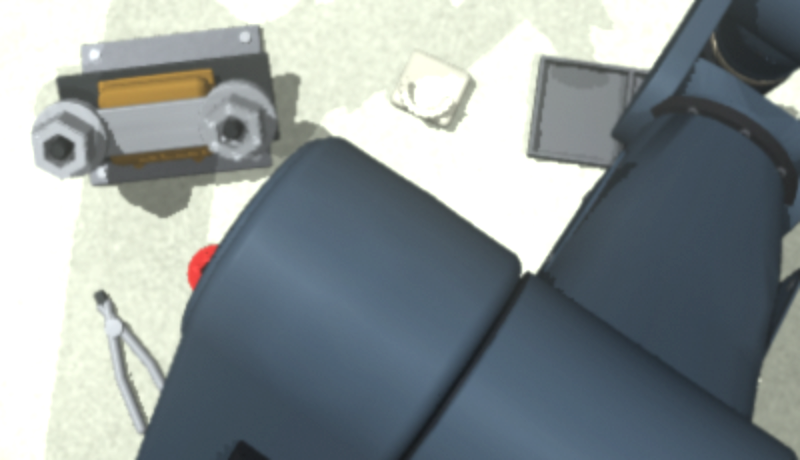

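The final picture shows the big nut seated on the clamp at crop (233,127), with the cast and pliers in place. The wrist depth puts the spare's top at 41.9 mm, so it is flat on the tray floor in the middle bay.

```bash
python3 -c "
from station import ticket
print(ticket.close_job())"
```

```text
the job is handed in; nothing more can be done
None
```

The job is handed in: the big flange nut is wound down onto the pressure bar and the smaller nut lies flat, flange down, in the middle tray compartment; the arm never reached for the cast, bottle or pliers, though it hid the bottle in the last picture.

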